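Set the focus and hold the shutter rod of a bench photometer at its length mark

TASK

Take a manual reading on the bench photometer: turn the focus knob on its top until the pointer stands at the raised index tick of the dial and let go of it, then grip the spring-loaded shutter rod by its black handle and pull it straight out until the round steel flange behind the handle stands right above the upright blade that marks the length. The spring pulls the rod back, so the program must finish while still gripping the handle and holding the flange steady at the mark. Do not shift the length mark, and leave the little dropper bottle and the green cap beside the instrument where they are.

Things in the scene. Friction and masses are not known exactly. Their poses are not given: they have to be found in the camera images.
- photometer: Bench photometer, fixed: aluminium base plate (x -235 to +80 mm, y +-55 mm, top 15 mm above the table) and grey housing 130 x 100 mm, flat top at 121 mm. Origin on the table under the housing's middle and the knob's axis; z up. The telescoping rod leaves the -x face and pulls out level along -x at y = 0, 95 mm above the table. Yaw varies; -x points roughly to world -y.
- focus_knob (a joint): Knob angle (rad) about the vertical, counter-clockwise from above, measured from the photometer's +x to the pointer. 1.571 is the index (pointer along the photometer's +y); it starts 0.7 to 1.45 short of it. Stops at -0.3 and 2.6; it stays where it is left (friction about 0.05 N m).
- knob_grip (a point): Point on the knob's axis, 149.5 mm above the table. The knob is a black upright bar 46 mm long, 14 mm wide, from 128 to 162 mm above the table; grip it across the 14 mm. x of this frame runs along the bar to the end with the low pointer nose (32 mm from the axis); a white line on top lies on the pointer's half.
- index_tick (a point): Top of the white raised index tick at the rim of the black dial (4 mm wide, 12 mm long, 5 mm above the dial), 40.5 mm from the knob's axis; the other ticks are flat and thin.
- draw_rod (a joint): How far the shutter rod is pulled out (m): 0 is home, 0.11 the end stop. Its spring pulls back with 4 N at home plus 0.8 N for each 10 mm out, and draws it home when let go.
- rod_grip (a point): Middle of the rod's handle, on the rod's axis 95 mm above the table: a black round sleeve 18 mm in diameter, 42 mm long, between the steel flange (housing side) and a black end disc of 30 mm diameter. Grip it from above, a finger on either side (y), and pull along -x of this frame (axes as the photometer). At home 135 mm from the photometer's origin.
- rod_flange (a point): Centre of the rod's steel flange, 36 mm in diameter and 5 mm thick, on the rod's axis, 23 mm from the handle's middle along +x. It moves with the rod.
- mark_blade (a point): Middle of the top edge of the length mark: an upright steel blade 3 mm thick (x), 66 mm wide (y), on a rider on the base plate under the rod; top edge 59 mm above the table, 18 mm below the flange. Axes as the photometer. It stands 50 to 85 mm out (-x) from the flange's home place, different each time; a push of over 12 N would shift it.
- dropper: Small screw-cap bottle, 33 mm in diameter and 62 mm tall, loose on the table beside the rod; origin at the centre of its underside. Not to be disturbed.
- cap: Green screw cap, 34 mm in diameter and 12 mm tall, loose on the table on the other side of the base plate; origin at the centre of its underside. Not to be disturbed.

How it is judged:
On the way, in this order (a step that is already met when the one before it is completed fails the run):
1. the knob's pointer stands at the index tick and the fingers have let go of the knob, the rod still at home (value of joint focus_knob between 1.451 and 1.691 rad and contact force between the fingers and focus_knob below 0.1 N and value of joint draw_rod below 0.01 m), for 0.2 s.
2. the rod, held by the fingers, is pulled out until its flange stands above the mark (x of rod_flange in the frame of mark_blade between -0.004 and 0.004 m and contact force between the fingers and draw_rod above 2 N), for 0.3 s.
At the end, for the whole second after the job is handed in: The fingers still grip the rod (more than 2 N on it) and hold its flange within 4 mm of the blade along the rod, steady (under 10 mm/s); the knob is within 0.12 rad of the index and not touched (all of step 2 and value of joint focus_knob between 1.451 and 1.691 rad and velocity of joint draw_rod between -0.01 and 0.01 m/s and contact force between the fingers and focus_knob below 0.1 N); the arm keeps its last pose, push and grip.
It fails at once if the length mark was shifted by more than 3 mm (distance of mark_blade from where it was at the start of the episode above 0.003 m).
It fails at once if the dropper bottle was moved by more than 25 mm or tipped over (distance of dropper from where it was at the start of the episode above 0.025 m or angle between dropper's own z axis and vertical above 0.5 rad).
It fails at once if the green cap was moved by more than 25 mm (distance of cap from where it was at the start of the episode above 0.025 m).
It also fails if it takes over 48 s, if anything falls off the work surface, if the arm or the gripper's body presses on something with over 40 N, if the wrist force passes 120 N, or if a joint passes its speed limit or range.

ROBOT

A 7-joint arm with a two-finger parallel gripper is mounted at the origin on a cart in front of the work surface, level with it; the furniture and walls round the work are solid. World frame = base frame: x ahead of the robot, y to its left, z up, the work surface at z = 0. Lengths are in m, angles in rad, forces in N, time in s.
With the tool pointing down it reaches from about 0.425 to 0.925 m from the base axis. Payload 6.8 kg.
Tool frame: the origin (TCP) lies at the very end of the fingers, on their centre line; the grasp point (between the pads) lies 19 mm behind it; z points along the fingers, y is the direction in which the jaws open and shut (so a half turn about z gives the same grasp; the last joint's range is limited). The gripper opens to 85 mm and grips with 20 to 120 N. Pads are 22 mm wide; open, the fingers measure 114 mm over their backs; the gripper's body (76 mm by 85 mm) begins 54 mm behind the grasp point. The pads swing forward as they close: fully open they stand 13 mm farther back than shut.
Start: joints at [-1.312, 0.477, 0.022, 1.555, -0.011, 1.109, -0.083], TCP at [0.242, 0.63, 0.231] pointing down, gripper open.
Joint ranges: [-2.96, 2.96], [-0.34, 2.1], [-1.41, 1.46], [0.24, 2.44], [-1.37, 4.51], [0.17, 1.92], [-2.96, 2.96]. Speed limits (rad/s): [2.39, 2.39, 3.14, 3.14, 3.14, 3.14, 3.14].

INTERFACE

Orientations are given as a unit quaternion [w, x, y, z].
In Python, from station import bot gives the robot as it stands.
- The arm moves only by the tool move_arm, never from a script. Its argument "commands" is text: rows parted by semicolons, each of 7 numbers parted by spaces: the opening, from 0 (shut) to 1 (fully open), then the shift along the tool's x, y, z in cm, then the turn, a rotation vector about the tool's x, y, z in degrees. In form: gripper tx ty tz rx ry rz; .... A call has 1 to 12 rows; each row shifts and turns the commanded pose from where the row before left it, along the tool's axes as they then stand; what a row does not reach is not made up. A row lasts 1/12 s, in which the tool goes at most 41.7 mm and 7.16 degrees, less where a joint would pass 70% of its speed; a pose out of reach is approached as far as the arm can. A call with a gripper value outside its range is refused whole. The fingers move at their own pace and stop on an object; "force" is the grip in N (left out, the last holds). Time passes only in rows, so rows that do not move let the fingers close. It gives the time, the measured TCP pose, the force and the opening at its end, in the units of the state.
- bot.get_obs(): the state, without advancing time (a new reading comes with each control period).
- bot.read_camera(name): name is "side" or "top"; returns a dict with "img" (420x560x3 uint8, red, green, blue), "K" (3x3 intrinsics, pixels), "rvec" (rotation vector, rad) and "tvec" (3), from world to camera coordinates, as OpenCV has them. Camera axes: x right, y down, z forward; pixel columns grow to the right and rows downward; lengths in m; the calibration is good to about 2 mm. A picture is of the moment at which its call begins. There is no depth.
- bot.hand_in(): hands the job in, once; it reports no verdict.
The state is a dict: "t": time; "q": joint angles; "joint_vel": joint speeds; "joint_torque": joint torques, N m; "eef_pos": TCP position; "tool_rot": TCP orientation; "contact_force": force on the tool from outside, world axes, zero at the start; "torque": the same for the moment, N m; "gripper_width": opening from 0.0 (shut) to 1.0 (fully open).
Only numpy, scipy, OpenCV 4.12 (cv2) and the standard library are available. Lean on these libraries where they do the work, as an engineer would, in place of code of your own. Each camera call takes 0.05 s, during which the arm holds its last target. There are 200 camera calls.

## Working session

There is one attempt and no reset: what is moved stays moved. The work goes in short steps, Python scripts to look and compute and a tool call to move; the robot and the scene stay as the last step left them, time stands still between calls to the robot, and variables do not carry over. Pictures are saved under pics/ and viewed, about 8 in all and at most 12, crops included, and the job is handed in when it is done.

Besides the shell and the picture viewer there is one more tool, called after "Request:" as name(argument=value, ...) on one line, values as JSON. move_arm: Moves the arm, as the interface text tells. Its arguments: {"type":"object","properties":{"commands":{"type":"string"},"force":{"type":"number"}},"required":["commands"]}

```bash
mkdir -p pics; cat > h.py <<'E'
import numpy as np, cv2
from station import bot
def snap(n):
    r=bot.read_camera(n); return r
def save(img,f,s=1,box=None):
    if box: x0,y0,x1,y1=box; img=img[y0:y1,x0:x1]
    cv2.imwrite(f,cv2.cvtColor(cv2.resize(img,None,fx=s,fy=s,interpolation=cv2.INTER_CUBIC),cv2.COLOR_RGB2BGR))
def ray(r,u,v):
    R=cv2.Rodrigues(np.array(r["rvec"],float))[0]; t=np.array(r["tvec"],float).ravel()
    return -R.T@t, R.T@np.linalg.inv(r["K"])@[u,v,1]
def atz(r,u,v,z):
    c,d=ray(r,u,v); return c+d*(z-c[2])/d[2]
def proj(r,P):
    return cv2.projectPoints(np.array(P,float).reshape(-1,1,3),np.array(r["rvec"],float),np.array(r["tvec"],float),np.array(r["K"]),None)[0].reshape(-1,2)
E
python3 - <<'E'
from h import *
for n in("top","side"):
    r=snap(n); save(r["img"],f"pics/{n}0.png",1.4); print(n,ray(r,280,210),r["K"][0])
o=bot.get_obs();print(o)
E
```

```text
top (array([0.36438462, 0.30231657, 0.97418858]), array([ 0.14434255, -0.01632746, -0.98958921])) [455.57887076   0.         273.2882785 ]
side (array([ 0.24088553, -0.33220751,  0.63487398]), array([ 0.29550265,  0.73237107, -0.61364317])) [471.1238435   0.        287.328389 ]
{'t': 0.1, 'q': array([-1.31210617,  0.47771102,  0.02232565,  1.55635456, -0.01153115,
        1.10929996, -0.08305083]), 'joint_vel': array([ 0.00245611, -0.00073269, -0.00157035, -0.00467648, -0.00021028,
        0.00048322,  0.00070644]), 'joint_torque': array([ 4.59575778e-03, -5.97761858e+01,  1.61347546e+00, -2.81953669e+01,
        1.27948704e-02,  5.02988623e-03,  4.13828673e-06]), 'eef_pos': array([0.24186866, 0.62960276, 0.23042607]), 'tool_rot': array([-1.08646703e-04,  1.82334091e-01,  9.83236290e-01, -8.15637725e-04]), 'contact_force': array([-0.95545345, -0.54191453, -0.66496367]), 'torque': array([-0.01952631,  0.01729014,  0.02466914]), 'gripper_width': 1.0010788050325845}
```

View pics/top0.png

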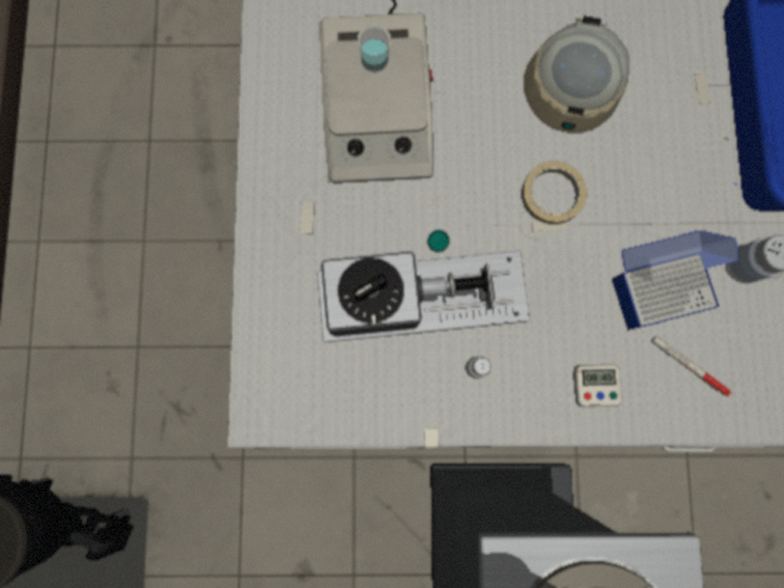

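View pics/side0.png

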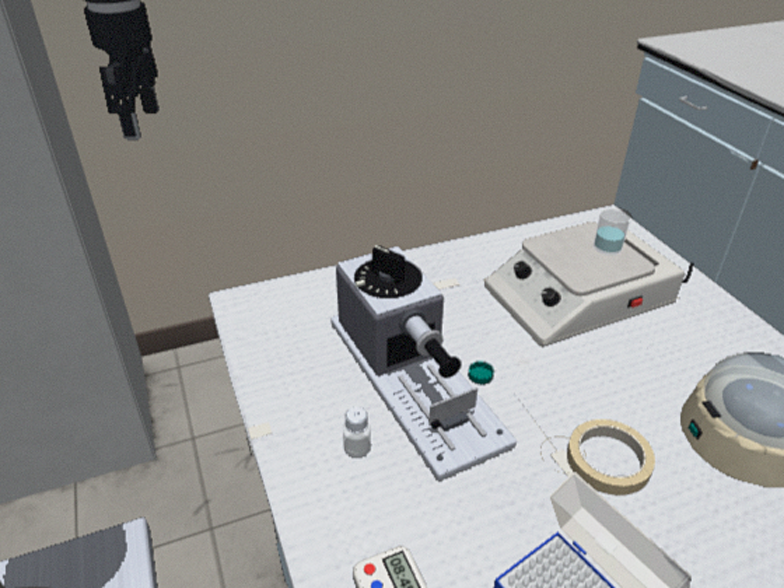

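The top view shows the photometer at (370,290) with the rod pointing right (world -y), the index tick at (374,318), the cap at (438,240) and the dropper at (479,367). The side view shows the blade at (452,402). Next I'll enlarge both.

```bash
python3 - <<'E'
from h import *
t=snap("top");s=snap("side")
save(t["img"],"pics/t1.png",5,(225,170,383,250))
save(s["img"],"pics/s1.png",5,(225,165,375,285))
E
```

```text
(no output)
```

View pics/t1.png

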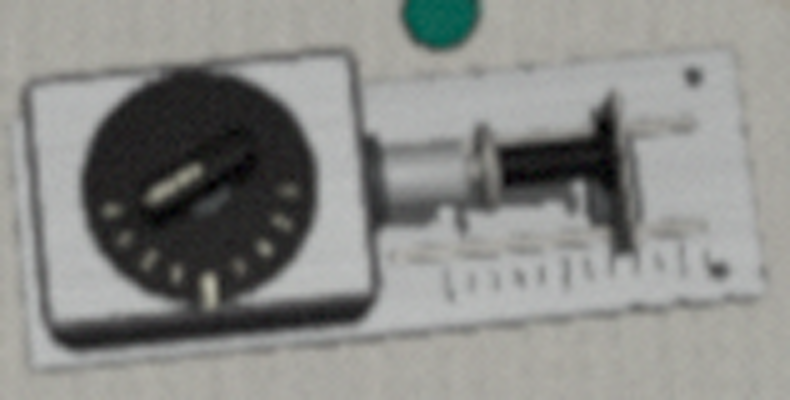

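View pics/s1.png

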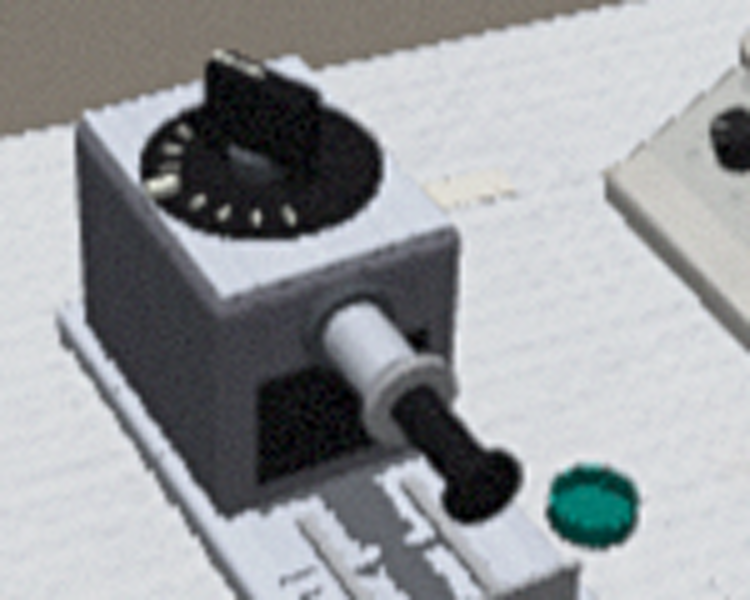

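```bash
cat > fit.py <<'E'
from h import *
from scipy.optimize import least_squares
t=snap("top");s=snap("side")
T=[((28,86),(65,-50,121)),((356,54),(-65,-50,121)),((370,290),(-65,50,121)),((45,325),(65,50,121)),((730,50),(-235,-55,15)),((765,292),(-235,55,15)),((35,368),(80,55,15)),((485,167),(-112,0,95))]
S=[((80,118),(65,50,121)),((222,302),(-65,50,121)),((458,232),(-65,-50,121)),((412,398),(-114,0,95))]
def uv(L,x0,y0): return np.array([(x0+a[0]/5,y0+a[1]/5) for a,_ in L])
def W(p,P): 
    P=np.array(P,float).reshape(-1,3)/1000; c,n=np.cos(p[2]),np.sin(p[2])
    return np.c_[p[0]+c*P[:,0]-n*P[:,1],p[1]+n*P[:,0]+c*P[:,1],P[:,2]]
def f(p): return np.r_[(proj(t,W(p,[b for _,b in T]))-uv(T,225,170)).ravel(),(proj(s,W(p,[b for _,b in S]))-uv(S,225,165)).ravel()]
if __name__=="__main__":
    r=least_squares(f,[.4,.4,1.57],loss="soft_l1"); p=r.x; print(p,np.round(f(p).reshape(-1,2),1).tolist())
    np.save("p.npy",p)
    a=atz(t,225+250/5,170+140/5,.162);b=atz(t,225+150/5,170+212/5,.162);d=b-a
    print("knob",(a+b)/2,np.linalg.norm(d),"ang",np.arctan2(d[1],d[0])-p[2])
    print("dropper",atz(t,479/1.4,366/1.4,.062),"cap",atz(t,438/1.4,240/1.4,.012))
    print("rodgrip",W(p,[-135,0,95]))
    save(s["img"],"pics/s2.png",7,(285,255,375,340))
    for x in range(-200,-155,5): print(x,np.round((proj(s,W(p,[[x,33,59],[x,-33,59]]))-[285,255])*7).tolist(),np.round((proj(t,W(p,[[x,33,59],[x,-33,59]]))-[225,170])*5).tolist())
E
python3 fit.py
```

```text
[0.49592983 0.31647589 1.66594353] [[-1.9, -3.3], [0.2, -3.5], [3.0, 1.1], [-0.9, 1.0], [1.1, -1.9], [1.1, 0.3], [-1.4, -0.1], [0.3, -0.6], [-3.4, -1.7], [-1.7, 0.8], [1.6, -1.4], [-0.5, 1.3]]
knob [0.49173853 0.31588313 0.162     ] 0.04459910954590181 ang 0.5318385920662971
dropper [0.39366455 0.16437215 0.062     ] cap [0.58878865 0.21482861 0.012     ]
rodgrip [[0.50875533 0.18208651 0.095     ]]
-200 [[208.0, 324.0], [450.0, 226.0]] [[702.0, 237.0], [681.0, 78.0]]
-195 [[197.0, 309.0], [438.0, 212.0]] [[690.0, 238.0], [669.0, 79.0]]
-190 [[186.0, 295.0], [426.0, 199.0]] [[678.0, 239.0], [657.0, 80.0]]
-185 [[176.0, 280.0], [415.0, 185.0]] [[666.0, 241.0], [645.0, 81.0]]
-180 [[165.0, 265.0], [403.0, 171.0]] [[653.0, 242.0], [633.0, 83.0]]
-175 [[154.0, 251.0], [392.0, 158.0]] [[641.0, 243.0], [621.0, 84.0]]
-170 [[143.0, 237.0], [381.0, 144.0]] [[629.0, 244.0], [609.0, 85.0]]
-165 [[133.0, 223.0], [369.0, 131.0]] [[617.0, 245.0], [596.0, 86.0]]
-160 [[123.0, 209.0], [358.0, 118.0]] [[604.0, 247.0], [584.0, 87.0]]
```

View pics/s2.png

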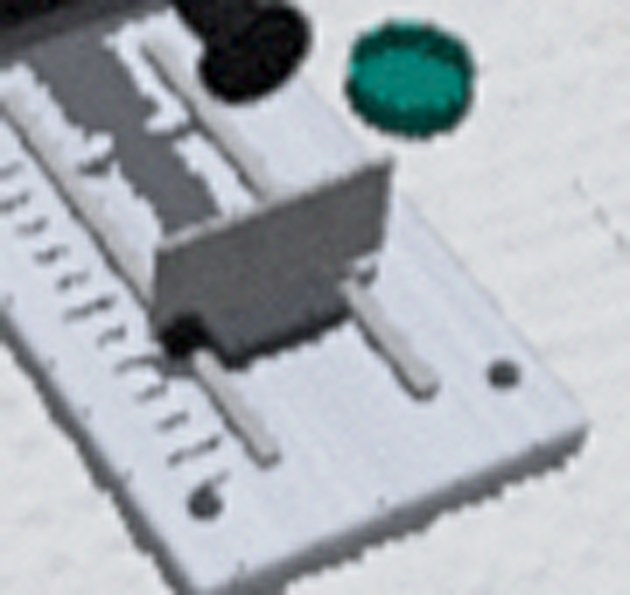

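Blade ends in the crop are at (157,248) and (392,160), which puts it at about x=-175. I'll refit with more landmarks and a plain least-squares loss.

```bash
cat > fit2.py <<'E'
from fit import *
import fit
T+=[((199.5,187.5),(0,0,126)),((200,176),(0,0,162)),((208,290),(0,40.5,130))]
def c(u,v): return ((285+u/7-225)*5,(255+v/7-165)*5)
S+=[(c(585,422),(-235,-55,15)),(c(195,592),(-235,55,15)),((65,312),(80,55,15)),((262,170),(0,0,126))]
r=least_squares(f,[.49,.31,1.66]); p=r.x; print(p,np.round(f(p).reshape(-1,2),1).tolist())
np.save("p.npy",p)
# per-camera shift estimate
n=len(T); q=f(p).reshape(-1,2); print(q[:n].mean(0),q[n:].mean(0))
for sel in(slice(0,2*n),slice(2*n,None)): print(least_squares(lambda p:f(p)[sel],p).x)
a=atz(t,275,198,.162);b=atz(t,255,212.4,.162);d=b-a;print("ang",np.arctan2(d[1],d[0])-p[2])
R=lambda P:(cv2.Rodrigues(np.array([0,0,p[2]]))[0].T@(P-[p[0],p[1],0]))*1000
print("blade",R(atz(s,285+157/7,255+248/7,.059)),R(atz(s,285+392/7,255+160/7,.059)))
print("rodgrip",W(p,[-135,0,95]))
E
python3 fit2.py
```

```text
[0.49538297 0.31603424 1.66451126] [[-1.7, -3.1], [0.4, -3.1], [3.3, 1.5], [-0.7, 1.2], [1.4, -1.5], [1.3, 0.7], [-1.3, 0.1], [0.6, -0.3], [0.4, -1.3], [-0.1, -2.0], [0.7, -0.7], [-3.5, -1.6], [-1.9, 1.0], [1.4, -1.2], [-0.7, 1.6], [0.6, 0.0], [-0.7, 0.7], [-3.1, -1.1], [-0.9, -2.9]]
[ 0.39193643 -0.77069077] [-1.11100857 -0.44447374]
[0.4937826  0.31680712 1.66748449]
[0.49775593 0.3150868  1.65518172]
ang 0.5332708595306579
blade [-174.13989047   31.0727569    59.        ] [-175.21156509  -33.43196923   59.        ]
rodgrip [[0.50801598 0.18162662 0.095     ]]
```

Request:
move_arm(commands="0.45 -3.1 -1.8 0 0 0 0;0.45 -3.1 -1.8 0 0 0 0;0.45 -3.1 -1.8 0 0 0 0;0.45 -3.1 -1.8 0 0 0 0;0.45 -3.1 -1.8 0 0 0 0;0.45 -3.1 -1.8 0 0 0 0;0.45 -3.1 -1.8 0 0 0 0;0.45 -3.1 -1.8 0 0 0 0;0.45 -3.1 -1.8 0 0 0 0;0.45 -3.1 -1.8 0 0 0 0;0.45 -3.1 -1.8 0 0 0 0;0.45 0 0 0 0 0 0", force=30)

```text
t: 1.4
eef_pos: [0.495, 0.3148, 0.2318]
tool_rot: [0.002, 0.188, 0.982, -0.001]
contact_force: [1.4, -1.7, 0.6]
gripper_width: 0.449
```

Request:
move_arm(commands="0.45 0 0 0 0 0 6.6;0.45 0 0 0 0 0 6.6;0.45 0 0 0 0 0 6.6;0.45 0 0 0 0 0 6.6;0.45 0 0 0 0 0 6.6;0.45 0 0 0 0 0 0;0.45 0 0 0 0 0 0")

```text
t: 1.98
eef_pos: [0.4892, 0.3232, 0.2313]
tool_rot: [0.0, 0.452, 0.892, -0.0]
contact_force: [-0.1, -0.0, -0.5]
gripper_width: 0.445
```

```bash
cat >> h.py <<'E'
from scipy.spatial.transform import Rotation as Ro
def st(target=None):
    o=bot.get_obs();w,x,y,z=o["tool_rot"];R=Ro.from_quat([x,y,z,w])
    M=R.as_matrix();print("t %.2f"%o["t"],"pos",o["eef_pos"].round(4),"jaw deg",np.degrees(np.arctan2(M[1,1],M[0,1])).round(2),"z",M[:,2].round(3),"F",o["contact_force"].round(1),"w",round(o["gripper_width"],3),"q7",o["q"][6].round(2))
    if target is not None: print("tool cm",(M.T@(np.array(target)-o["eef_pos"])*100).round(2))
    return o,M
E
python3 - <<'E'
from h import *
st([.4955,.316,.134])
E
```

```text
t 1.98 pos [0.4892 0.3232 0.2313] jaw deg 36.2 z [ 0. -0. -1.] F [-0.1 -0.  -0.5] w 0.445 q7 0.03
tool cm [-0.96  0.08  9.73]
```

Request:
move_arm(commands="0.45 -0.96 0.08 2 0 0 0;0.45 0 0 2.3 0 0 0;0.45 0 0 0 0 0 0;0.45 0 0 0 0 0 0;0.45 0 0 0 0 0 0")

```text
t: 2.4
eef_pos: [0.496, 0.3162, 0.1892]
tool_rot: [0.0, 0.453, 0.891, 0.0]
contact_force: [-0.5, 0.7, 0.2]
gripper_width: 0.451
```

```bash
python3 - <<'E'
from h import *
st([.4955,.316,.134])
t=snap("top");s=snap("side")
a=cv2.resize(t["img"][175:245,225:310],(510,420),interpolation=cv2.INTER_CUBIC)
b=cv2.resize(s["img"][140:230,225:290+3],(290,384),interpolation=cv2.INTER_CUBIC)
im=np.zeros((420,800,3),np.uint8);im[:,:510]=a;im[:384,510:]=b
save(im,"pics/k1.png")
E
```

```text
t 2.40 pos [0.496  0.3162 0.1892] jaw deg 36.08 z [ 0.001  0.001 -1.   ] F [-0.5  0.7  0.2] w 0.451 q7 0.06
tool cm [ 0.01 -0.06  5.52]
```

View pics/k1.png

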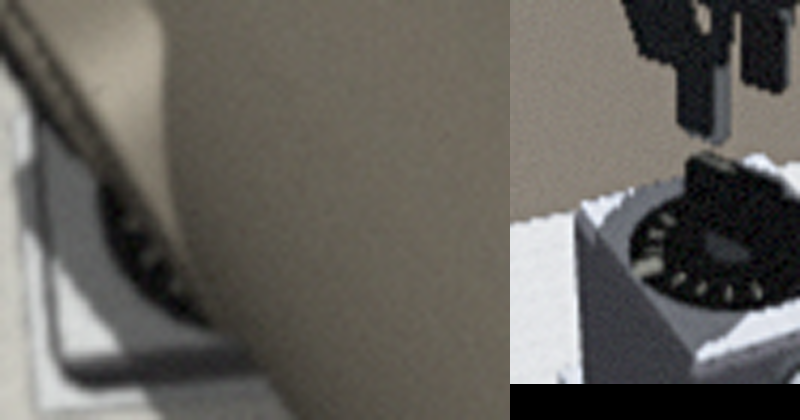

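The top view is blocked by the arm. The side view shows the two fingers straddling the knob bar, so I'll descend.

Request:
move_arm(commands="0.45 0 -0.05 2 0 0 0;0.45 0 0 2 0 0 0;0.45 0 0 1.4 0 0 0;0.45 0 0 0 0 0 0;0.45 0 0 0 0 0 0")

```text
t: 2.92
eef_pos: [0.4953, 0.3156, 0.1348]
tool_rot: [-0.0, 0.454, 0.891, 0.0]
contact_force: [-0.9, 0.3, 0.4]
gripper_width: 0.447
```

Request:
move_arm(commands="0.3 0 0 0 0 0 0;0.2 0 0 0 0 0 0;0.15 0 0 0 0 0 0;0.1 0 0 0 0 0 0;0.1 0 0 0 0 0 0;0.1 0 0 0 0 0 0", force=25)

```text
t: 3.42
eef_pos: [0.4965, 0.3164, 0.1359]
tool_rot: [0.001, 0.454, 0.891, 0.002]
contact_force: [1.0, 1.2, 6.6]
gripper_width: 0.158
```

```bash
python3 - <<'E'
from h import *
st([.4955,.316,.134])
E
```

```text
t 3.42 pos [0.4965 0.3164 0.1359] jaw deg 35.98 z [ 0.003  0.002 -1.   ] F [1.  1.2 6.6] w 0.158 q7 0.07
tool cm [ 0.03 -0.1   0.19]
```

Request:
move_arm(commands="0.1 0 0 -0.1 0 0 -5;0.1 0 0 0 0 0 -5;0.1 0 0 0 0 0 -5;0.1 0 0 0 0 0 -5;0.1 0 0 0 0 0 -5;0.1 0 0 0 0 0 -5;0.1 0 0 0 0 0 -5;0.1 0 0 0 0 0 -5;0.1 0 0 0 0 0 -5;0.1 0 0 0 0 0 -5;0.1 0 0 0 0 0 -5;0.1 0 0 0 0 0 0")

```text
t: 4.42
eef_pos: [0.4969, 0.3174, 0.1361]
tool_rot: [0.002, -0.011, 1.0, 0.002]
contact_force: [5.9, 5.8, -4.5]
gripper_width: 0.162
```

Request:
move_arm(commands="0.1 0 0 0 0 0 -4.4;0.1 0 0 0 0 0 0;0.1 0 0 0 0 0 0;0.1 0 0 0 0 0 0")

```text
t: 4.75
eef_pos: [0.4969, 0.3175, 0.136]
tool_rot: [0.002, -0.047, 0.999, 0.002]
contact_force: [4.4, 5.0, -5.1]
gripper_width: 0.156
```

```bash
python3 - <<'E'
from h import *
o,M=st([.4955,.316,.134]);print(o["torque"])
E
```

```text
t 4.75 pos [0.4969 0.3175 0.136 ] jaw deg 95.43 z [ 0.004  0.004 -1.   ] F [ 4.4  5.  -5.1] w 0.156 q7 0.98
tool cm [ 0.15 -0.14  0.2 ]
[ 1.11484137 -1.03106438  0.04518561]
```

Request:
move_arm(commands="0.2 0 0 0 0 0 0;0.35 0 0 0 0 0 0;0.45 0 0 0 0 0 0;0.45 0 0 0 0 0 0;0.45 0 0 -2.5 0 0 0;0.45 0 0 -3.5 0 0 0;0.45 0 0 -3 0 0 0;0.45 0 0 0 0 0 0;0.45 0 0 0 0 0 0")

```text
t: 5.5
eef_pos: [0.4962, 0.3159, 0.2273]
tool_rot: [0.002, -0.047, 0.999, 0.001]
contact_force: [-0.3, 0.3, -1.0]
gripper_width: 0.447
```

```bash
python3 - <<'E'
from h import *
st([.508,.1816,.22])
s=snap("side")
save(s["img"],"pics/k2.png",8,(230,140,330,215))
E
```

```text
t 5.50 pos [0.4962 0.3159 0.2273] jaw deg 95.37 z [ 0.003  0.002 -1.   ] F [-0.3  0.3 -1. ] w 0.447 q7 0.99
tool cm [  0.08 -13.48   0.71]
```

View pics/k2.png

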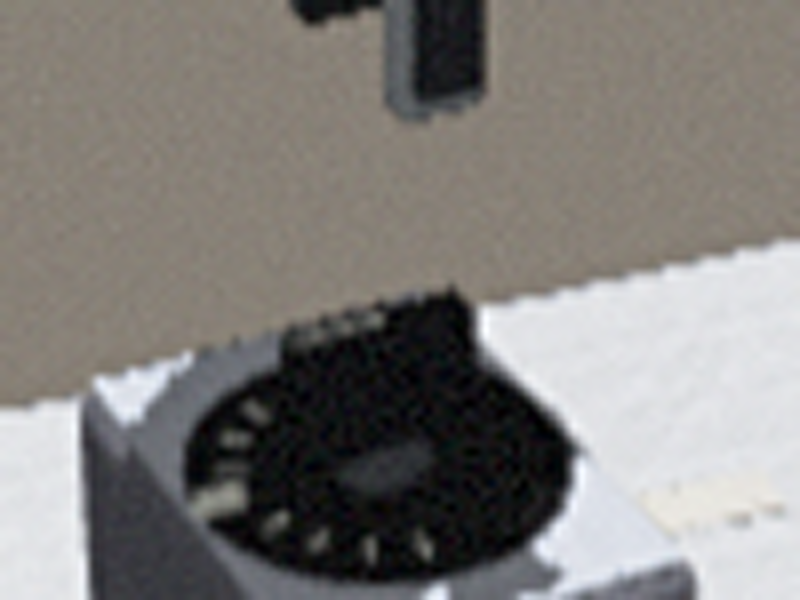

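Request:
move_arm(commands="0.5 0 -3.4 0 0 0 0;0.5 0 -3.4 0 0 0 0;0.5 0 -3.4 0 0 0 0;0.5 0.08 -3.3 0 0 0 0;0.5 0 0 0 0 0 7;0.5 0 0 0 0 0 7;0.5 0 0 0 0 0 7;0.5 0 0 0 0 0 7;0.5 0 0 0 0 0 7;0.5 0 0 0 0 0 7;0.5 0 0 0 0 0 7;0.5 0 0 0 0 0 7")

```text
t: 6.55
eef_pos: [0.506, 0.1803, 0.2236]
tool_rot: [-0.001, 0.43, 0.903, -0.001]
contact_force: [0.7, 0.4, -0.6]
gripper_width: 0.501
```

Request:
move_arm(commands="0.5 0 0 0 0 0 7;0.5 0 0 0 0 0 7;0.5 0 0 0 0 0 7;0.5 0 0 0 0 0 7;0.5 0 0 0 0 0 6;0.5 0 0 0 0 0 0;0.5 0 0 0 0 0 0;0.5 0 0 0 0 0 0")

```text
t: 7.22
eef_pos: [0.5066, 0.1807, 0.2245]
tool_rot: [-0.0, 0.672, 0.741, -0.001]
contact_force: [-0.3, 0.0, -0.3]
gripper_width: 0.501
```

```bash
python3 - <<'E'
from h import *
st([.508,.1816,.14])
t=snap("top");s=snap("side")
a=cv2.resize(t["img"][165:250,225:325],(400,340),interpolation=cv2.INTER_CUBIC)
b=cv2.resize(s["img"][150:240,260:360],(400,360),interpolation=cv2.INTER_CUBIC)
im=np.zeros((360,800,3),np.uint8);im[:340,:400]=a;im[:,400:]=b
save(im,"pics/r1.png")
E
```

```text
t 7.22 pos [0.5066 0.1807 0.2245] jaw deg 5.56 z [-0.001 -0.001 -1.   ] F [-0.3  0.  -0.3] w 0.501 q7 -0.27
tool cm [0.08 0.16 8.45]
```

View pics/r1.png

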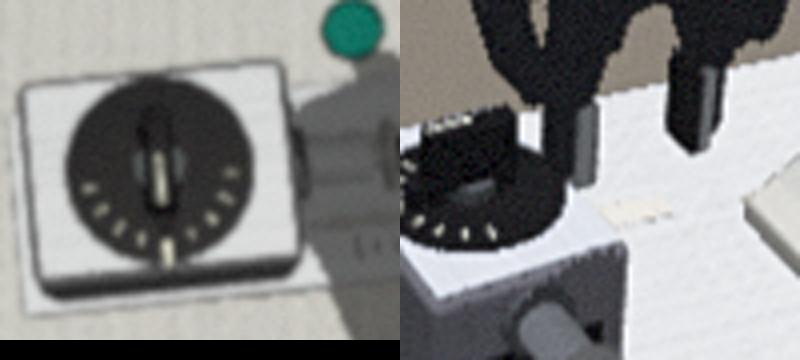

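The pointer lines up with the index tick: bar (153,105) to (163,207), tick at (167,250). Now I'll descend onto the handle and grip it.

Request:
move_arm(commands="0.5 0.08 0.15 3.5 0 0 0;0.5 0 0 3.5 0 0 0;0.5 0 0 3 0 0 0;0.5 0 0 2.5 0 0 0;0.5 0 0 2.3 0 0 0;0.5 0 0 0 0 0 0;0.5 0 0 0 0 0 0;0.5 0 0 0 0 0 0")

```text
t: 7.98
eef_pos: [0.5094, 0.1821, 0.0784]
tool_rot: [0.0, 0.673, 0.74, 0.001]
contact_force: [-0.2, -0.1, 0.2]
gripper_width: 0.496
```

Request:
move_arm(commands="0.35 0 0 0 0 0 0;0.25 0 0 0 0 0 0;0.15 0 0 0 0 0 0;0.12 0 0 0 0 0 0;0.12 0 0 0 0 0 0;0.12 0 0 0 0 0 0;0.12 0 0 0 0 0 0", force=50)

```text
t: 8.57
eef_pos: [0.509, 0.1823, 0.0789]
tool_rot: [0.0, 0.673, 0.74, 0.001]
contact_force: [-3.3, -0.6, 6.9]
gripper_width: 0.193
```

```bash
python3 - <<'E'
from h import *
st([.508,.1816,.076])
E
```

```text
t 8.57 pos [0.509  0.1823 0.0789] jaw deg 5.39 z [ 0.001  0.001 -1.   ] F [-3.3 -0.6  6.9] w 0.193 q7 -0.2
tool cm [-0.06 -0.1   0.29]
```

Request:
move_arm(commands="0.12 -0.5 0 0 0 0 0;0.12 -0.6 0 0 0 0 0;0.12 -0.6 0 0 0 0 0;0.12 -0.6 0 0 0 0 0;0.12 -0.6 0 0 0 0 0;0.12 -0.6 0 0 0 0 0;0.12 -0.6 0 0 0 0 0;0.12 -0.6 0 0 0 0 0;0.12 -0.6 0 0 0 0 0;0.12 -0.5 0 0 0 0 0;0.12 -0.45 0 0 0 0 0;0.12 0 0 0 0 0 0")

```text
t: 9.57
eef_pos: [0.5148, 0.1224, 0.0789]
tool_rot: [-0.001, 0.672, 0.74, 0.002]
contact_force: [-2.9, 8.4, 6.0]
gripper_width: 0.197
```

Request:
move_arm(commands="0.12 0 0 0 0 0 0;0.12 0 0 0 0 0 0;0.12 0 0 0 0 0 0")

```text
t: 9.82
eef_pos: [0.5147, 0.1234, 0.0789]
tool_rot: [-0.001, 0.672, 0.74, 0.002]
contact_force: [-2.9, 7.7, 5.7]
gripper_width: 0.191
```

```bash
python3 - <<'E'
from h import *
o,M=st([.509,.1823,.079])
s=snap("side"); save(s["img"],"pics/f1.png",8,(275,220,375,295))
E
```

```text
t 9.82 pos [0.5147 0.1234 0.0789] jaw deg 5.54 z [ 0.001  0.005 -1.   ] F [-2.9  7.7  5.7] w 0.191 q7 -0.09
tool cm [ 5.92 -0.    0.01]
```

View pics/f1.png

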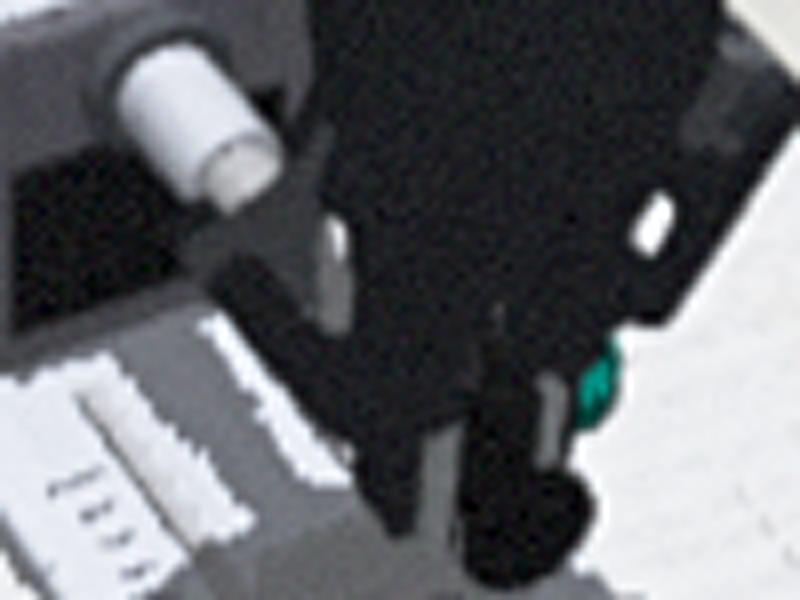

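```bash
cat > m.py <<'E'
from h import *
s=snap("side");p=np.load("p.npy")
def W(P):
    P=np.array(P,float).reshape(-1,3)/1000; c,n=np.cos(p[2]),np.sin(p[2])
    return np.c_[p[0]+c*P[:,0]-n*P[:,1],p[1]+n*P[:,0]+c*P[:,1],P[:,2]]
def ext(x,rad,th):
    a=np.linspace(0,6.283,60); q=proj(s,W([(x+k,rad*np.cos(b),95+rad*np.sin(b)) for b in a for k in(-th/2,th/2)]))
    return np.r_[q.min(0),q.max(0)]
fl=np.array([225+362/5,165+352/5,225+457/5,165+447/5])
for x in(-106,-109,-112,-115): print("flange home",x,(ext(x,18,5)-fl).round(1))
d0=np.array([225+443/5,165+450/5,225+522/5,165+523/5])
for x in(-153,-156,-159,-162): print("disc home",x,(ext(x,15,4)-d0).round(1))
d1=np.array([275+463/8,0,275+597/8,220+588/8])
for x in range(-228,-205,3): print("disc now",x,(ext(x,15,4)-d1).round(1)[[0,2,3]])
bl=np.array([(285+157/7,255+248/7),(285+392/7,255+160/7)])
for x in(-170,-173,-176,-179): print("blade",x,(proj(s,W([[x,33,59],[x,-33,59]]))-bl).round(1).tolist())
E
python3 m.py
python3 - <<'E'
from h import *
t=snap("top"); save(t["img"],"pics/t2.png",6,(285,165,385,255))
E
```

```text
flange home -106 [-3.  -1.5 -2.2 -1.8]
flange home -109 [-2.1 -0.4 -1.4 -0.7]
flange home -112 [-1.3  0.6 -0.5  0.3]
flange home -115 [-0.4  1.7  0.4  1.4]
disc home -153 [-3.7 -2.6 -2.6 -1.3]
disc home -156 [-2.8 -1.5 -1.6 -0.1]
disc home -159 [-1.9 -0.3 -0.7  1.1]
disc home -162 [-1.   0.8  0.3  2.2]
disc now -228 [1.5 2.7 5.7]
disc now -225 [0.5 1.6 4.4]
disc now -222 [-0.6  0.5  3.1]
disc now -219 [-1.6 -0.5  1.8]
disc now -216 [-2.6 -1.6  0.5]
disc now -213 [-3.7 -2.7 -0.8]
disc now -210 [-4.7 -3.7 -2.1]
disc now -207 [-5.7 -4.8 -3.4]
blade -170 [[-2.3, -1.3], [-1.9, -1.9]]
blade -173 [[-1.4, -0.1], [-0.9, -0.8]]
blade -176 [[-0.5, 1.2], [0.0, 0.4]]
blade -179 [[0.5, 2.4], [1.0, 1.5]]
```

View pics/t2.png

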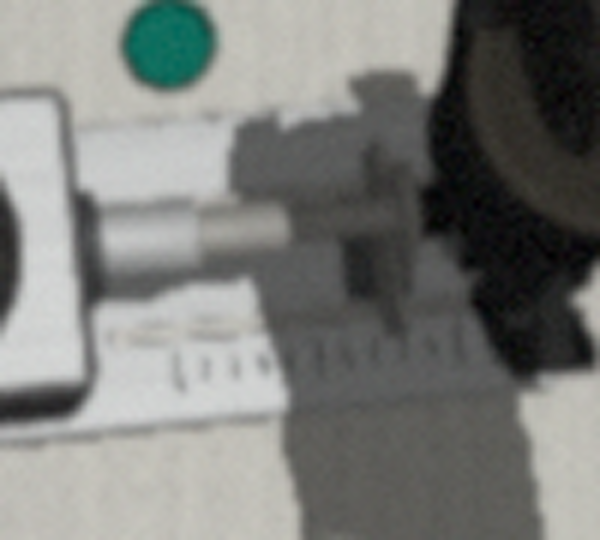

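Disc and TCP shifts both give about 59.3 mm of extension, and the blade needs about 63 mm. I'll pull 3.5 mm more.

Request:
move_arm(commands="0.12 -0.2 0 0 0 0 0;0.12 -0.15 0 0 0 0 0;0.12 0 0 0 0 0 0;0.12 0 0 0 0 0 0;0.12 0 0 0 0 0 0;0.12 0 0 0 0 0 0")

```text
t: 10.47
eef_pos: [0.5151, 0.1201, 0.0789]
tool_rot: [-0.001, 0.672, 0.741, 0.002]
contact_force: [-4.2, 7.9, 6.5]
gripper_width: 0.187
```

```bash
python3 - <<'E'
import m
from m import *
st([.509,.1823,.079])
t=snap("top"); im=t["img"][180:240,325:375].astype(float); im=np.clip(im*2.0,0,255).astype(np.uint8)
s2=snap("side"); b=np.clip(s2["img"][225:300,290:365].astype(float)*1.8,0,255).astype(np.uint8)
o=np.zeros((600,800,3),np.uint8); o[:480,:400]=cv2.resize(im,(400,480),interpolation=cv2.INTER_CUBIC); o[:400,400:]=cv2.resize(b,(400,400),interpolation=cv2.INTER_CUBIC); save(o,"pics/t3.png")
m.s=t; a=lambda P:((proj(t,W(P))-[325,180])*8).round().tolist()
for x in(-171,-175,-179): print("blade",x,a([[x,33,59],[x,-33,59]]),"flange ext",((ext(x,18,5)-[325,180,325,180])*8).round())
m.s=s2
for x in(-219,-222,-225): print("disc",x,((ext(x,15,4)-[290,225,290,225])*5.333+[400,0,400,0]).round())
E
```

```text
flange home -106 [-3.  -1.5 -2.2 -1.8]
flange home -109 [-2.1 -0.4 -1.4 -0.7]
flange home -112 [-1.3  0.6 -0.5  0.3]
flange home -115 [-0.4  1.7  0.4  1.4]
disc home -153 [-3.7 -2.6 -2.6 -1.3]
disc home -156 [-2.8 -1.5 -1.6 -0.1]
disc home -159 [-1.9 -0.3 -0.7  1.1]
disc home -162 [-1.   0.8  0.3  2.2]
disc now -228 [1.5 2.7 5.7]
disc now -225 [0.5 1.6 4.4]
disc now -222 [-0.6  0.5  3.1]
disc now -219 [-1.6 -0.5  1.8]
disc now -216 [-2.6 -1.6  0.5]
disc now -213 [-3.7 -2.7 -0.8]
disc now -210 [-4.7 -3.7 -2.1]
disc now -207 [-5.7 -4.8 -3.4]
blade -170 [[-2.3, -1.3], [-1.9, -1.9]]
blade -173 [[-1.4, -0.1], [-0.9, -0.8]]
blade -176 [[-0.5, 1.2], [0.0, 0.4]]
blade -179 [[0.5, 2.4], [1.0, 1.5]]
t 10.52 pos [0.515  0.1201 0.0789] jaw deg 5.55 z [ 0.002  0.005 -1.   ] F [-2.7  8.3  5.9] w 0.192 q7 -0.08
tool cm [6.25 0.   0.02]
blade -171 [[212.0, 314.0], [180.0, 59.0]] flange ext [195.  88. 246. 236.]
blade -175 [[227.0, 312.0], [195.0, 57.0]] flange ext [211.  86. 263. 235.]
blade -179 [[243.0, 310.0], [211.0, 56.0]] flange ext [227.  85. 279. 233.]
disc -219 [620. 286. 715. 375.]
disc -222 [626. 293. 721. 382.]
disc -225 [631. 300. 727. 389.]
```

View pics/t3.png

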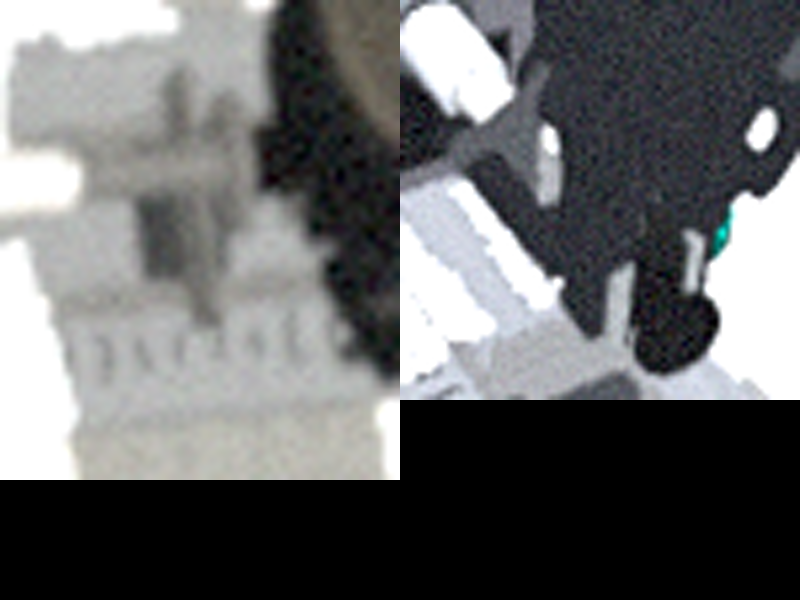

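In the top crop the flange (about x 205–250) and the blade (from (178,68) to (213,325)) both come out at -171 to -172 in the same model, so they agree to about 1 mm. I'll hold still, check for drift, then hand in.

Request:
move_arm(commands="0.12 0 0 0 0 0 0;0.12 0 0 0 0 0 0;0.12 0 0 0 0 0 0;0.12 0 0 0 0 0 0;0.12 0 0 0 0 0 0;0.12 0 0 0 0 0 0;0.12 0 0 0 0 0 0;0.12 0 0 0 0 0 0;0.12 0 0 0 0 0 0;0.12 0 0 0 0 0 0;0.12 0 0 0 0 0 0;0.12 0 0 0 0 0 0")

```text
t: 11.62
eef_pos: [0.5151, 0.1201, 0.0789]
tool_rot: [-0.001, 0.672, 0.74, 0.002]
contact_force: [-3.3, 8.0, 6.6]
gripper_width: 0.194
```

```bash
python3 - <<'E'
from h import *
st([.509,.1823,.079])
s=snap("side")["img"]; d=s[225:300,290:365].astype(float)*1.8
a=cv2.cvtColor(cv2.imread("pics/t3.png"),cv2.COLOR_BGR2RGB)[:400,400:]
b=cv2.resize(np.clip(d,0,255).astype(np.uint8),(400,400),interpolation=cv2.INTER_CUBIC)
g=lambda i:cv2.GaussianBlur(cv2.cvtColor(i,cv2.COLOR_RGB2GRAY).astype(np.float32),(0,0),3)[220:390,200:340]
print("disc shift px/5.33",cv2.phaseCorrelate(np.ascontiguousarray(g(a)),np.ascontiguousarray(g(b))))
E
```

```text
t 11.62 pos [0.5151 0.1201 0.0789] jaw deg 5.55 z [ 0.002  0.005 -1.   ] F [-3.3  8.   6.6] w 0.194 q7 -0.08
tool cm [ 6.25 -0.    0.02]
disc shift px/5.33 ((0.00405656577181901, 0.001015003103745471), 0.945379916679712)
```

No drift, so I'm handing in.

```bash
python3 -c "
from station import bot
print(bot.hand_in())"
```

```text
the job is handed in; nothing more can be done
None
```

I turned the knob about 59° to the index tick and let go. I then gripped the rod handle, pulled it out about 62.5 mm to the blade, and handed the job in at about 11.7 s while still holding it. The hand-in gives no verdict.

- **Knob:** after release, the top view showed the pointer within about 1° of the index tick.
- **Flange over the blade:** the side camera put the blade at about 63 mm of travel. The tool moved 62.5 mm, and in the top view the flange and blade matched to about 1 mm. The hand partly hides the flange, so this is good to about 1–2 mm against the 4 mm allowed.
- **Holding:** over the last second there was no measurable slip or drift. The wrist felt a steady 8 N along the rod, close to the expected 9 N spring force.
- **Residuals:** some points in the camera fit disagreed by up to about 3 pixels (roughly 6 mm), mostly at the housing corners. I therefore judged the flange against the blade within the same picture.
- **Blade, bottle and cap:** I planned the moves to stay clear of all three and noticed no contact. I did not measure them again at the end.

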